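Sort look-alike power modules by heft

ROBOT

A 6-joint arm with a two-finger parallel gripper is mounted at the origin on the work surface. World frame = base frame: x ahead of the robot, y to its left, z up, the work surface at z = 0. Lengths are in m, angles in degrees, forces in N, time in s.
With the tool pointing down it reaches from about 0.4 to 0.825 m from the base axis. Payload 7 kg.
Tool frame: the origin (TCP) lies on the centre line of the jaws, within the pads' length; the fingertips stand 14 mm ahead of it and the grasp point (between the pads) lies 5 mm behind it; z points along the fingers, x is the direction in which the jaws open and shut, and the axes are right-handed (so a half turn about z gives the same grasp; the last joint's range is limited). The gripper opens to 88 mm and grips with 3 to 60 N. Pads are 19 mm wide; open, the fingers measure 130 mm over their backs; the gripper's body (78 mm by 193 mm) begins 47 mm behind the grasp point.
Start: joints at [-48.123, 20.546, 0.682, 0, -70.136, -16.507], TCP at [0.289, -0.61, 0.241] pointing down, gripper open.
Joint ranges: [-176.03, 176.03], [-82.01, 121.73], [-58.28, 71.71], [-173.87, 95.51], [-174.79, -0.11], [-173.66, 173.66]. Speed limits (degrees/s): [136.94, 136.94, 172.46, 180, 180, 180].

INTERFACE

Orientations are given as [roll, pitch, yaw] about the fixed x, y, z axes, in that order (R = Rz(yaw) Ry(pitch) Rx(roll)).
In Python, from plant import * gives the robot as it stands.
- The arm moves only by the shell command python3 -m handwheel 'ROWS' [OPENING]. ROWS is JSON, a list of rows, each a list of 2 entries, a list of its own where there are three numbers: the shift along the tool's x, y, z each as a share of 0.2 m, from -1 to 1, then the turn, a rotation vector about the tool's x, y, z each as a share of 360 degrees, from -1 to 1. In form: [[[tx, ty, tz], [ax, ay, az]], ...]. A call has 1 to 5 rows; each row is the pose to reach, as a shift and turn from the pose commanded when the call began, along the tool's axes at that moment, turning the shorter way round; what a row does not reach only later rows make up. A row lasts 1/12 s, in which the tool goes at most 41.7 mm and 7.16 degrees, less where a joint would pass 70% of its speed; a pose out of reach is approached as far as the arm can. A call with a number of a shift or a turn outside -1 to 1 is refused whole. A call with a gripper value outside its range is refused whole. OPENING is the closure, from -1 (fully open) to 1 (shut), set as the call begins (- or left out, the last holds). The fingers move at their own pace and stop on an object; the grip force is fixed at half the most. Time passes only in rows, so rows that repeat a pose let the fingers close. It gives the time, the measured TCP pose, the force and the opening at its end, in the units of the state.
- get_obs(): the state, without advancing time (a new reading comes with each control period).
- snapshot(name): name is "side" or "top" or "wrist"; returns a dict with "color" (480x640x3 uint8, red, green, blue), "z_map" (480x640 float32, m along the optical axis (not along the pixel's ray), 0 where there is no reading), "intrinsics" (3x3 intrinsics, pixels), "distortion" ([k1, k2, p1, p2, k3] as OpenCV has them; the pictures are not rectified), "rvec" (rotation vector, rad) and "tvec" (3), from world to camera coordinates, as OpenCV has them. Camera axes: x right, y down, z forward; pixel columns grow to the right and rows downward; lengths in m; the calibration is good to about 2 mm. A picture is of the moment at which its call begins.
- close_job(): hands the job in, once; it reports no verdict.
The state is a dict: "clock": time; "joint_pos": joint angles; "qvel": joint speeds; "tau": joint torques, N m; "tool_pos": TCP position; "orientation": TCP orientation; "force": force on the tool from outside, world axes, zero at the start; "moment": the same for the moment, N m; "opening": finger opening in m.
Only numpy, scipy, OpenCV 4.12 (cv2) and the standard library are available. Lean on these libraries where they do the work, as an engineer would, in place of code of your own. Each camera call takes 0.05 s, during which the arm holds its last target. There are 200 camera calls.

TASK

Three power modules in identical black cases have come back from potting unmarked: one is filled with resin (about 0.65 kg), one has its parts but no resin (about 0.32 kg) and one is an empty case (about 0.12 kg). Lift each one to feel its weight, then set it down gently, terminals up and flat on the floor of its container: the filled one in the shallow rectangular tray, the one without resin in the bin with the cut-down front, the empty case in the round tub. Leave the other things on the bench where they are.

Things in the scene. Friction and masses are not known exactly. Their poses are not given: they have to be found in the camera images.
- module_a: black power module, looks like the other two: base plate 112 x 56 x 4 mm, plain case 80 long, 56 wide, 38 mm high overall, grey screw-terminal strips 18 mm high at both ends. Origin: centre of underside; x along length, y across the 56 mm width (grip there), z up. Lies base down, length within 20 deg of world x. Filled 0.58-0.72 kg, no resin 0.28-0.36 kg, empty 0.10-0.13 kg; one of each, any name can be any kind
- module_b: black power module, looks like the other two: base plate 112 x 56 x 4 mm, plain case 80 long, 56 wide, 38 mm high overall, grey screw-terminal strips 18 mm high at both ends. Origin: centre of underside; x along length, y across the 56 mm width (grip there), z up. Lies base down, length within 20 deg of world x. Filled 0.58-0.72 kg, no resin 0.28-0.36 kg, empty 0.10-0.13 kg; one of each, any name can be any kind
- module_c: black power module, looks like the other two: base plate 112 x 56 x 4 mm, plain case 80 long, 56 wide, 38 mm high overall, grey screw-terminal strips 18 mm high at both ends. Origin: centre of underside; x along length, y across the 56 mm width (grip there), z up. Lies base down, length within 20 deg of world x. Filled 0.58-0.72 kg, no resin 0.28-0.36 kg, empty 0.10-0.13 kg; one of each, any name can be any kind
- tray: shallow black rectangular tray, for the filled module: 190 (x) x 150 (y) mm, walls 4 mm thick and 22 mm high all round, floor 3 mm thick. Origin: centre of its underside, z up. Fixed. Tray, bin and tub can each stand in any of three places (left, middle, right)
- bin: blue stacking bin with a cut-down front, for the module without resin: 190 (x) x 150 (y) mm, walls 4 mm and floor 3 mm thick; back wall (its +x end) and sides 70 mm high, front wall (its -x end) 28 mm high, side walls sloping down to it over the front 65 mm. Origin: centre of its underside, z up. Fixed
- tub: round grey plastic tub, open on top, for the empty case: 58 mm high, 176 mm across at the foot, about 200 mm over the rim, two small ears on the rim; floor 3 mm thick, inner floor 170 mm across. Origin: centre of its underside, z up. Fixed
- reel_big: bystander: white-flanged reel of solder wire standing upright, diameter 54 mm, 48 mm high; origin at the centre of its underside
- reel_small: bystander: smaller reel of solder wire, diameter 46 mm, 36 mm high; origin at the centre of its underside
- tweezers: bystander: steel tweezers lying flat, 120 mm long, 7 mm high; origin under their middle
- screwdriver: bystander: screwdriver lying flat, 160 mm long; origin under its middle
- flux_bottle: bystander: white bottle with a black cap, diameter 38 mm, 85 mm high; origin at the centre of its underside
- main_board: bystander: large green circuit board on short brass feet, 200 x 150 mm, 16 mm high; origin under its centre
- small_board: bystander: small green circuit board on short brass feet, 100 x 70 mm, 16 mm high; origin under its centre

How it is judged:
By the outcome, as a careful person would: the job done as asked, in the order asked, and still so for the second after the job is handed in, with the robot touching nothing.
It also fails if it takes over 72 s, if anything falls off the work surface, if the arm or the gripper's body presses on something with over 40 N, if the wrist force passes 120 N, or if a joint passes its speed limit or range.

## Working session

There is one attempt and no reset: what is moved stays moved. The work goes in short steps, Python scripts to look and compute and a shell command to move; the robot and the scene stay as the last step left them, time stands still between calls to the robot, and variables do not carry over. Pictures are saved under pics/ and viewed, about 8 in all and at most 12, crops included, and the job is handed in when it is done.

```bash
ls; mkdir -p pics
python3 - <<'E'
from plant import *
import cv2,numpy as np
print(get_obs())
for n in("top","side"):
    s=snapshot(n); cv2.imwrite(f"pics/{n}0.png",s["color"][:,:,::-1])
    np.savez(f"{n}0.npz",**s)
    R=cv2.Rodrigues(np.array(s["rvec"],float))[0]; print(n,s["intrinsics"],s["distortion"],-R.T@np.array(s["tvec"]).ravel(),R)
E
```

```text
pics
{'clock': 0.0, 'joint_pos': array([-4.81230180e+01,  2.05911836e+01,  6.33248112e-01, -2.00636192e-02,
       -7.01357062e+01, -1.65079315e+01]), 'qvel': array([-0.03920899,  0.04368543,  0.04969715, -0.02431906, -0.00737934,
       -0.09643736]), 'tau': array([ 8.72300570e-04, -5.82718885e+01,  2.93068010e+01,  6.99769601e+00,
        6.82326776e-03, -1.58555595e-04]), 'tool_pos': array([ 0.28898692, -0.6094884 ,  0.23962169]), 'orientation': array([-1.79991473e+02, -9.51415104e-02,  1.15362211e+02]), 'force': array([ 0.29092295, -0.05837832, -0.52363818]), 'moment': array([ 0.04707337, -0.03288897, -0.02435536]), 'opening': 0.08793783723878641}
top [[617.30516215   0.         319.00212448]
 [  0.         617.30516215 232.31040427]
 [  0.           0.           1.        ]] [0.07231847 0.         0.         0.         0.        ] [ 0.22749916 -0.0229726   1.75649482] [[ 0.0251941  -0.99967435 -0.00405723]
 [-0.98424994 -0.02409458 -0.17513285]
 [ 0.17497806  0.00840564 -0.98453645]]
side [[434.40034034   0.         316.9985883 ]
 [  0.         434.40034034 239.4768261 ]
 [  0.           0.           1.        ]] [-0.08362789  0.          0.          0.          0.        ] [0.31182684 0.95793641 0.65601941] [[-0.97896682 -0.20335634  0.01643648]
 [-0.1190624   0.5040301  -0.85544012]
 [ 0.16567469 -0.83940447 -0.51764084]]
```

View pics/top0.png

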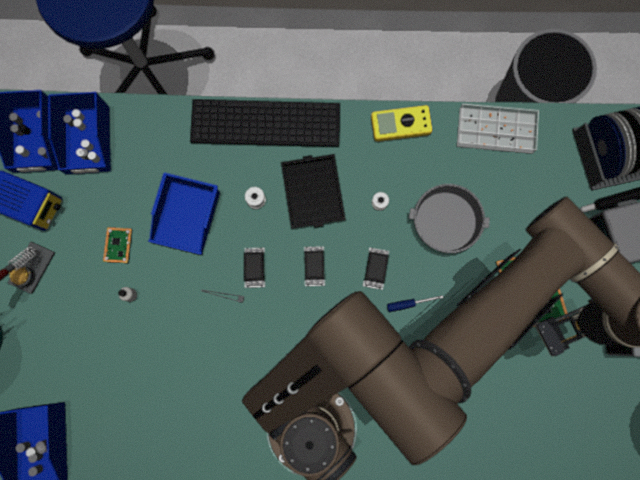

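View pics/side0.png

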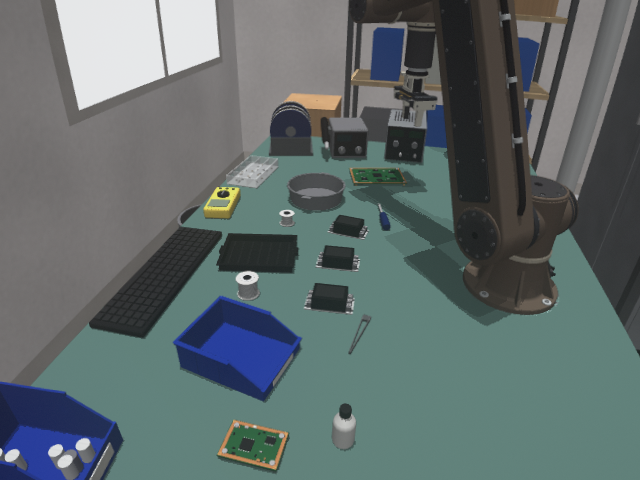

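Top view: the modules are at px (254,267), (314,266) and (376,268), the bin at (184,214), the tray at (313,191) and the tub at (448,219). The side view agrees: the containers are empty and the area is clear. Next I measure positions.

```bash
cat > h.py <<'E'
import numpy as np,cv2
def cam(s):
    R=cv2.Rodrigues(np.array(s["rvec"],float))[0];t=np.array(s["tvec"],float).ravel();return R,t
def plane(s,px,z):
    R,t=cam(s);u=cv2.undistortPoints(np.array(px,np.float64).reshape(-1,1,2),s["intrinsics"],s["distortion"]).reshape(-1,2)
    d=np.c_[u,np.ones(len(u))]@R;c=-R.T@t
    return (c+d*((z-c[2])/d[:,2])[:,None])[:,:2]
def cloud(s,m):
    R,t=cam(s);v,u=np.nonzero(m&(s["z_map"]>0));p=np.c_[u,v].astype(np.float64)
    n=cv2.undistortPoints(p.reshape(-1,1,2),s["intrinsics"],s["distortion"]).reshape(-1,2)
    return (np.c_[n,np.ones(len(n))]*s["z_map"][v,u][:,None]-t)@R
def rect(P):
    (c,w,a)=cv2.minAreaRect(P.astype(np.float32)); 
    if w[0]<w[1]: w=w[::-1];a+=90
    return np.round(c,4),np.round(w,4),round((a+90)%180-90,1)  # yaw of long side
E
cat > m.py <<'E'
from h import *
s=dict(np.load("top0.npz")); g=s["color"].astype(int);mx=g.max(2)
def blob(m,c,r):
    w=np.zeros_like(m);w[c[1]-r[1]:c[1]+r[1],c[0]-r[0]:c[0]+r[0]]=1
    n,l,st,_=cv2.connectedComponentsWithStats((m&w).astype(np.uint8));k=1+st[1:,4].argmax();return l==k
dark=mx<60
for c in [(254,267),(314,266),(376,268)]:
    b=blob(mx<48,c,(25,32));v,u=np.nonzero(b);P=cloud(s,b)
    print("mod",b.sum(),"plane",*rect(plane(s,np.c_[u,v],.038)),"ztop",np.percentile(P[:,2],[10,50,90]).round(3),"top pts",*rect(P[P[:,2]>.03]))
    w=np.zeros_like(dark);w[c[1]-32:c[1]+32,c[0]-25:c[0]+25]=1
    P=cloud(s,w);P=P[(P[:,2]>.010)];print("   all>10mm",*rect(P),np.median(P,0))
bl=blob((g[:,:,2]>g[:,:,0]*2)&(g[:,:,2]>g[:,:,1]*1.5),(184,214),(40,50));P=cloud(s,bl)
print("bin",*rect(P),"floor",*rect(P[abs(P[:,2]-.003)<.006]),P[:,2].max())
b=blob(mx<60,(313,191),(40,45));P=cloud(s,b);print("tray",*rect(P),"floor",*rect(P[P[:,2]<.010]),"rim",*rect(P[P[:,2]>.015]),np.percentile(P[:,2],[5,50,95]))
w=np.zeros_like(dark);w[175:260,400:495]=1;P=cloud(s,w);P=P[(P[:,2]>.05)&(P[:,2]<.07)];print("tub",cv2.minEnclosingCircle(P[:,:2].astype(np.float32)),rect(P[:,:2]))
v,u=np.nonzero(w);Q=cloud(s,w)
E
sed -i 's/P.astype/P[:,:2].astype/' h.py; python3 m.py
```

```text
mod 254 plane [0.4319 0.1712] [0.0764 0.0557] 2.7 ztop [0.028 0.038 0.043] top pts [0.4318 0.1731] [0.0777 0.0531] 2.9
   all>10mm [0.4312 0.1753] [0.164  0.1392] 3.3 [0.42989501 0.17469662 0.03626499]
mod 185 plane [0.4411 0.0033] [0.0762 0.0505] 1.7 ztop [0.033 0.038 0.043] top pts [0.4408 0.0035] [0.0772 0.0507] 1.4
   all>10mm [ 0.4412 -0.0018] [0.1667 0.1234] -2.9 [0.4390006  0.00351065 0.03692904]
mod 209 plane [ 0.4381 -0.1705] [0.0773 0.054 ] -9.0 ztop [0.032 0.038 0.043] top pts [ 0.4385 -0.1712] [0.0781 0.0526] -9.1
   all>10mm [ 0.4093 -0.1291] [0.2424 0.1358] -51.7 [ 0.42697367 -0.16730961  0.03798397]
bin [0.5859 0.3873] [0.2124 0.1848] -12.5 floor [0.5868 0.3898] [0.21   0.1764] -12.5 0.08150621874392194
tray [0.6566 0.0133] [0.2152 0.1578] 10.4 floor [0.6569 0.0102] [0.1912 0.1515] 10.4 rim [0.6566 0.0133] [0.2152 0.1578] 10.4 [-0.00395045  0.00414996  0.02445519]
tub ((0.5798938274383545, -0.3709455132484436), 0.11067549139261246) (array([ 0.5805, -0.3712]), array([0.1961, 0.1955]), -61.3)
```

```bash
cat > go.py <<'E'
# go.py x y z yaw [x y z yaw ...] : rows to type, call by call, from measured pose
import sys,numpy as np
from scipy.spatial.transform import Rotation as Ro
from plant import *
o=get_obs();p=np.array(o["tool_pos"]);yaw=o["orientation"][2]
a=np.array(sys.argv[1:],float).reshape(-1,4)
print("t %.2f"%o["clock"],"at",p.round(4),np.round(o["orientation"],1),"F",np.round(o["force"],2),"open",round(o["opening"],4))
for w in a:
    dy=(w[3]-yaw+90)%180-90; d=w[:3]-p; n=max(1,int(np.ceil(max(np.linalg.norm(d)/.2,abs(dy)/34)-.02)))
    for k in range(n):
        t=Ro.from_euler("xyz",[180,0,yaw],degrees=True).as_matrix().T@(d/n)
        print("[%s],[0,0,%.4f]"%(",".join("%.3f"%v for v in t/.2),-dy/n/360)); yaw+=dy/n
    print("--");p=w[:3]
E
python3 go.py .4385 -.171 .16 81 .4385 -.171 .025 81
```

```text
t 0.10 at [ 0.289  -0.6095  0.2397] [-1.800e+02 -1.000e-01  1.154e+02] F [-0.06  0.   -0.31] open 0.0879
[0.554,0.538,0.133],[0,0,0.0318]
[0.650,0.418,0.133],[0,0,0.0318]
[0.720,0.280,0.133],[0,0,0.0318]
--
[0.000,-0.000,0.675],[0,0,-0.0000]
--
```

```bash
H="python3 -m handwheel"
$H '[[[0.55,0.54,0.13],[0,0,0.032]],[[0.55,0.54,0.13],[0,0,0.032]],[[0.55,0.54,0.13],[0,0,0.032]],[[0.55,0.54,0.13],[0,0,0.032]]]' -1
$H '[[[0.65,0.42,0.13],[0,0,0.032]],[[0.65,0.42,0.13],[0,0,0.032]],[[0.65,0.42,0.13],[0,0,0.032]],[[0.65,0.42,0.13],[0,0,0.032]]]'
$H '[[[0.72,0.28,0.13],[0,0,0.032]],[[0.72,0.28,0.13],[0,0,0.032]],[[0.72,0.28,0.13],[0,0,0.032]],[[0.72,0.28,0.13],[0,0,0.032]],[[0.72,0.28,0.13],[0,0,0.032]]]'
python3 go.py .4385 -.171 .16 81
python3 - <<'E'
from plant import *
import cv2
s=snapshot("wrist");cv2.imwrite("pics/w1.png",s["color"][:,:,::-1])
E
```

```text
clock: 0.43
tool_pos: [0.3395, -0.4616, 0.2135]
orientation: [-180.0, -0.1, 103.8]
force: [0.1, 0.2, -0.2]
opening: 0.0876
clock: 0.77
tool_pos: [0.39, -0.3156, 0.188]
orientation: [-180.0, -0.0, 92.3]
force: [0.7, 0.5, 1.2]
opening: 0.0877
clock: 1.18
tool_pos: [0.4413, -0.1671, 0.1616]
orientation: [-180.0, -0.0, 81.1]
force: [-1.0, -0.5, 0.5]
opening: 0.0877
t 1.18 at [ 0.4413 -0.1671  0.1616] [-180.    -0.    81.1] F [-0.98 -0.46  0.46] open 0.0877
[-0.021,-0.011,0.008],[0,0,0.0002]
--
```

View pics/w1.png

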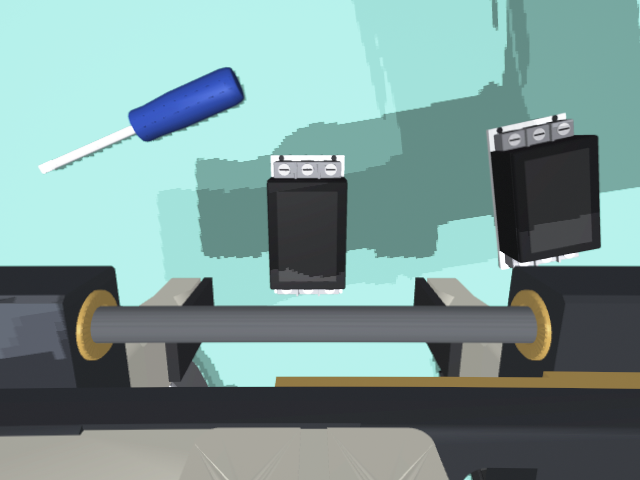

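The wrist view shows module 3 upright at px (307,235), centred between the jaws (centre about 314) and well aligned. I'll descend, grip, and lift to weigh it.

```bash
H="python3 -m handwheel"
$H '[[[-0.02,-0.01,0.3],[0,0,0]],[[-0.02,-0.01,0.5],[0,0,0]],[[-0.02,-0.01,0.6],[0,0,0]],[[-0.02,-0.01,0.68],[0,0,0]],[[-0.02,-0.01,0.68],[0,0,0]]]'
$H '[[[0,0,0],[0,0,0]],[[0,0,0],[0,0,0]],[[0,0,0],[0,0,0]]]'
$H '[[[0,0,0],[0,0,0]],[[0,0,0],[0,0,0]],[[0,0,0],[0,0,0]],[[0,0,0],[0,0,0]],[[0,0,0],[0,0,0]]]' 1
$H '[[[0,0,0],[0,0,0]],[[0,0,0],[0,0,0]],[[0,0,0],[0,0,0]],[[0,0,0],[0,0,0]],[[0,0,0],[0,0,0]]]'
```

```text
clock: 1.65
tool_pos: [0.4343, -0.176, 0.023]
orientation: [-179.6, 0.1, 80.7]
force: [0.5, 0.1, 0.5]
opening: 0.0878
clock: 1.9
tool_pos: [0.4388, -0.1757, 0.0281]
orientation: [179.8, -0.0, 80.8]
force: [0.3, 0.2, 0.7]
opening: 0.0877
clock: 2.32
tool_pos: [0.4379, -0.1753, 0.0269]
orientation: [180.0, -0.0, 80.8]
force: [1.1, 0.8, 1.5]
opening: 0.0597
clock: 2.73
tool_pos: [0.4379, -0.1753, 0.0268]
orientation: [180.0, -0.0, 80.8]
force: [-1.5, 2.7, 5.4]
opening: 0.0558
```

```bash
H="python3 -m handwheel"
$H '[[[0,0,-0.1],[0,0,0]],[[0,0,-0.25],[0,0,0]],[[0,0,-0.4],[0,0,0]],[[0,0,-0.55],[0,0,0]],[[0,0,-0.65],[0,0,0]]]'
for i in 1 2 3; do $H '[[[0,0,0],[0,0,0]],[[0,0,0],[0,0,0]],[[0,0,0],[0,0,0]]]'; done
for i in 1 2 3; do $H '[[[0,0,0],[0,0,0]]]'|grep force; done
python3 -c "
from plant import *
print(get_obs()['tau'],get_obs()['moment'])"
```

```text
clock: 3.15
tool_pos: [0.4379, -0.1755, 0.159]
orientation: [179.9, 0.0, 80.8]
force: [0.4, -0.5, -0.9]
opening: 0.0561
clock: 3.4
tool_pos: [0.4367, -0.1753, 0.1557]
orientation: [-179.9, -0.0, 80.8]
force: [-0.3, 0.6, -0.9]
opening: 0.0558
clock: 3.65
tool_pos: [0.437, -0.1754, 0.1556]
orientation: [-179.9, 0.0, 80.8]
force: [-0.5, 0.2, -0.5]
opening: 0.0558
clock: 3.9
tool_pos: [0.4375, -0.1754, 0.1563]
orientation: [-180.0, 0.0, 80.8]
force: [-0.6, 0.4, -1.9]
opening: 0.0557
force: [0.2, 0.4, -0.5]
force: [-0.4, -0.3, -1.4]
force: [0.4, 0.3, -1.1]
[ 1.80209980e-03 -3.33698380e+01  2.53030407e+01  6.08066082e+00
 -8.21785745e-02 -1.52223987e-05] [-0.04147563 -0.04576408 -0.04752002]
```

It reads about -1.1 N, so this is the empty case and goes in the tub.

```bash
python3 go.py .58 -.371 .156 80.8 .58 -.371 .032 80.8
```

```text
t 4.15 at [ 0.4376 -0.1754  0.1566] [180.   -0.   80.8] F [ 0.37  0.26 -1.06] open 0.0558
[-0.426,0.430,0.001],[0,0,0.0000]
[-0.426,0.430,0.001],[0,0,0.0000]
--
[0.000,-0.000,0.620],[0,0,-0.0000]
--
```

```bash
H="python3 -m handwheel"
$H '[[[-0.14,0.14,0],[0,0,0]],[[-0.28,0.28,0],[0,0,0]],[[-0.42,0.43,0],[0,0,0]],[[-0.57,0.57,0],[0,0,0]],[[-0.71,0.71,0],[0,0,0]]]'
$H '[[[-0.09,0.1,0],[0,0,0]],[[-0.14,0.15,0],[0,0,0]],[[-0.14,0.15,0],[0,0,0]],[[-0.14,0.15,0],[0,0,0]]]'
$H '[[[0,0,0.12],[0,0,0]],[[0,0,0.24],[0,0,0]],[[0,0,0.34],[0,0,0]],[[0,0,0.42],[0,0,0]],[[0,0,0.48],[0,0,0]]]'
$H '[[[0,0,0],[0,0,0]],[[0,0,0],[0,0,0]],[[0,0,0],[0,0,0]]]'
python3 go.py .58 -.371 .03 80.8
```

```text
clock: 4.57
tool_pos: [0.556, -0.3401, 0.1564]
orientation: [180.0, 0.0, 80.8]
force: [1.3, -0.2, -0.2]
opening: 0.0555
clock: 4.9
tool_pos: [0.58, -0.3712, 0.1554]
orientation: [-179.9, -0.0, 80.7]
force: [0.2, 0.3, -1.7]
opening: 0.0557
clock: 5.32
tool_pos: [0.5792, -0.3694, 0.0592]
orientation: [-179.9, -0.0, 80.8]
force: [-0.3, -0.3, -0.9]
opening: 0.0555
clock: 5.57
tool_pos: [0.5809, -0.3707, 0.0619]
orientation: [179.9, 0.0, 80.8]
force: [0.3, 0.6, -1.1]
opening: 0.0558
t 5.57 at [ 0.5809 -0.3707  0.0619] [179.9   0.   80.8] F [ 0.28  0.58 -1.15] open 0.0558
[-0.002,-0.004,0.160],[0,0,0.0001]
--
```

```bash
H="python3 -m handwheel"
$H '[[[0,0,0.03],[0,0,0]],[[0,0,0.06],[0,0,0]],[[0,0,0.09],[0,0,0]],[[0,0,0.12],[0,0,0]],[[0,0,0.135],[0,0,0]]]'
$H '[[[0,0,0.005],[0,0,0]],[[0,0,0.01],[0,0,0]],[[0,0,0.01],[0,0,0]],[[0,0,0.01],[0,0,0]]]'
$H '[[[0,0,0.005],[0,0,0]],[[0,0,0.01],[0,0,0]],[[0,0,0.01],[0,0,0]],[[0,0,0.01],[0,0,0]]]'
```

```text
clock: 5.98
tool_pos: [0.5796, -0.3704, 0.0323]
orientation: [-179.9, -0.0, 80.8]
force: [-0.2, 0.2, -1.8]
opening: 0.0556
clock: 6.32
tool_pos: [0.5804, -0.3707, 0.0317]
orientation: [180.0, 0.0, 80.8]
force: [-0.3, 0.2, -1.4]
opening: 0.0557
clock: 6.65
tool_pos: [0.5804, -0.3708, 0.0299]
orientation: [180.0, 0.0, 80.8]
force: [-0.4, -0.2, 0.8]
opening: 0.0558
```

Contact (+0.8 N). Release, retreat, and work out the route to the middle module.

```bash
H="python3 -m handwheel"
$H '[[[0,0,0],[0,0,0]],[[0,0,0],[0,0,0]],[[0,0,0],[0,0,0]],[[0,0,0],[0,0,0]],[[0,0,0],[0,0,0]]]' -0.7
$H '[[[0,0,-0.05],[0,0,0]],[[0,0,-0.15],[0,0,0]],[[0,0,-0.35],[0,0,0]],[[0,0,-0.55],[0,0,0]],[[0,0,-0.65],[0,0,0]]]'
python3 go.py .441 .0035 .16 91.5 .441 .0035 .06 91.5
```

```text
clock: 7.07
tool_pos: [0.5802, -0.3707, 0.0295]
orientation: [-180.0, 0.0, 80.8]
force: [-0.1, 0.4, -0.2]
opening: 0.0741
clock: 7.48
tool_pos: [0.5819, -0.3718, 0.1659]
orientation: [179.7, 0.1, 80.9]
force: [1.0, -1.3, 1.2]
opening: 0.0744
t 7.48 at [ 0.5819 -0.3718  0.1659] [1.797e+02 1.000e-01 8.090e+01] F [ 1.   -1.26  1.24] open 0.0744
[0.870,-0.497,0.015],[0,0,-0.0148]
[0.913,-0.414,0.015],[0,0,-0.0148]
--
[0.000,-0.000,0.500],[0,0,-0.0000]
--
```

```bash
H="python3 -m handwheel"
$H '[[[0.18,-0.1,0],[0,0,-0.003]],[[0.36,-0.2,0],[0,0,-0.006]],[[0.54,-0.3,0],[0,0,-0.009]],[[0.7,-0.4,0],[0,0,-0.012]],[[0.87,-0.5,0],[0,0,-0.015]]]' -1
$H '[[[0.18,-0.08,0],[0,0,-0.003]],[[0.36,-0.16,0],[0,0,-0.006]],[[0.54,-0.24,0],[0,0,-0.009]],[[0.75,-0.34,0],[0,0,-0.012]],[[0.91,-0.41,0],[0,0,-0.015]]]'
$H '[[[0,0,0],[0,0,0]],[[0,0,0],[0,0,0]],[[0,0,0],[0,0,0]]]'
python3 go.py .441 .0035 .026 91.5
```

```text
clock: 7.9
tool_pos: [0.5084, -0.1817, 0.1604]
orientation: [179.9, 0.0, 86.2]
force: [0.7, 0.7, 0.2]
opening: 0.0876
clock: 8.32
tool_pos: [0.4385, 0.0055, 0.1605]
orientation: [179.9, -0.0, 91.6]
force: [1.3, 0.7, 0.2]
opening: 0.0875
clock: 8.57
tool_pos: [0.4398, 0.0045, 0.1603]
orientation: [179.9, -0.0, 91.7]
force: [-0.4, 0.5, 0.0]
opening: 0.0879
t 8.57 at [0.4398 0.0045 0.1603] [179.9  -0.   91.7] F [-0.43  0.45  0.02] open 0.0879
[-0.005,0.006,0.672],[0,0,0.0006]
--
```

```bash
H="python3 -m handwheel"
$H '[[[0,0,0.15],[0,0,0]],[[0,0,0.3],[0,0,0]],[[0,0,0.45],[0,0,0]],[[0,0,0.58],[0,0,0]],[[0,0,0.67],[0,0,0]]]'
$H '[[[0,0,0],[0,0,0]],[[0,0,0],[0,0,0]],[[0,0,0],[0,0,0]]]'
$H '[[[0,0,0],[0,0,0]],[[0,0,0],[0,0,0]],[[0,0,0],[0,0,0]],[[0,0,0],[0,0,0]],[[0,0,0],[0,0,0]]]' 1
$H '[[[0,0,0],[0,0,0]],[[0,0,0],[0,0,0]],[[0,0,0],[0,0,0]],[[0,0,0],[0,0,0]],[[0,0,0],[0,0,0]]]'
$H '[[[0,0,-0.1],[0,0,0]],[[0,0,-0.25],[0,0,0]],[[0,0,-0.4],[0,0,0]],[[0,0,-0.55],[0,0,0]],[[0,0,-0.65],[0,0,0]]]'
for i in 1 2 ; do $H '[[[0,0,0],[0,0,0]],[[0,0,0],[0,0,0]],[[0,0,0],[0,0,0]]]'; done
for i in 1 2 3; do $H '[[[0,0,0],[0,0,0]]]'|grep force; done
python3 go.py
```

```text
clock: 8.98
tool_pos: [0.4389, 0.0021, 0.0235]
orientation: [-179.9, 0.0, 91.4]
force: [-0.3, -0.3, 0.2]
opening: 0.0873
clock: 9.23
tool_pos: [0.4404, 0.0035, 0.0264]
orientation: [180.0, -0.0, 91.5]
force: [0.5, -0.5, -0.4]
opening: 0.0877
clock: 9.65
tool_pos: [0.4397, 0.0043, 0.026]
orientation: [179.9, -0.0, 91.6]
force: [-0.4, -0.2, -0.6]
opening: 0.0598
clock: 10.07
tool_pos: [0.4396, 0.0043, 0.0259]
orientation: [180.0, -0.0, 91.6]
force: [-2.4, 1.2, 7.0]
opening: 0.0562
clock: 10.48
tool_pos: [0.4397, 0.0042, 0.1579]
orientation: [179.9, -0.0, 91.6]
force: [0.7, 0.4, -2.8]
opening: 0.0561
clock: 10.73
tool_pos: [0.4384, 0.0039, 0.1543]
orientation: [-179.9, 0.0, 91.6]
force: [0.4, 0.1, -3.6]
opening: 0.056
clock: 10.98
tool_pos: [0.4389, 0.0039, 0.1545]
orientation: [-179.9, 0.0, 91.6]
force: [0.8, 0.0, -3.9]
opening: 0.056
force: [0.4, 1.5, -4.0]
force: [0.3, -0.6, -2.3]
force: [-0.5, 0.5, -2.6]
t 11.23 at [0.4394 0.0041 0.1553] [-180.     0.    91.6] F [-0.5   0.45 -2.62] open 0.0557
```

About -3.2 N, so this is the module without resin and goes in the bin.

```bash
python3 go.py .586 .388 .155 77.5 .586 .388 .06 77.5
```

```text
t 11.23 at [0.4394 0.0041 0.1553] [-180.     0.    91.6] F [-0.5   0.45 -2.62] open 0.0557
[0.633,0.262,0.001],[0,0,0.0131]
[0.652,0.209,0.001],[0,0,0.0131]
[0.667,0.155,0.001],[0,0,0.0131]
--
[0.000,-0.000,0.475],[0,0,-0.0000]
--
```

```bash
H="python3 -m handwheel"
$H '[[[0.1,0.04,0],[0,0,0.002]],[[0.25,0.1,0],[0,0,0.005]],[[0.4,0.17,0],[0,0,0.008]],[[0.52,0.22,0],[0,0,0.011]],[[0.63,0.26,0],[0,0,0.013]]]'
$H '[[[0.13,0.04,0],[0,0,0.003]],[[0.26,0.08,0],[0,0,0.006]],[[0.39,0.12,0],[0,0,0.009]],[[0.52,0.17,0],[0,0,0.011]],[[0.65,0.21,0],[0,0,0.013]]]'
$H '[[[0.15,0.03,0],[0,0,0.003]],[[0.3,0.07,0],[0,0,0.006]],[[0.45,0.1,0],[0,0,0.009]],[[0.57,0.13,0],[0,0,0.011]],[[0.67,0.155,0],[0,0,0.013]]]'
$H '[[[0,0,0],[0,0,0]],[[0,0,0],[0,0,0]],[[0,0,0],[0,0,0]]]'
python3 go.py .586 .388 .06 77.5
python3 - <<'E'
from plant import *
import cv2
s=snapshot("top");cv2.imwrite("pics/t2.png",cv2.resize(s["color"][140:310,120:500,::-1],None,fx=2,fy=2,interpolation=2))
E
```

```text
clock: 11.65
tool_pos: [0.4887, 0.1333, 0.1556]
orientation: [180.0, -0.0, 86.9]
force: [-0.5, 0.0, -2.6]
opening: 0.056
clock: 12.07
tool_pos: [0.5373, 0.2604, 0.1553]
orientation: [-180.0, 0.0, 82.2]
force: [0.2, -0.0, -3.3]
opening: 0.0561
clock: 12.48
tool_pos: [0.586, 0.3896, 0.1547]
orientation: [-180.0, 0.0, 77.6]
force: [0.7, 0.5, -2.5]
opening: 0.056
clock: 12.73
tool_pos: [0.5852, 0.3872, 0.1547]
orientation: [-179.9, 0.1, 77.6]
force: [-0.1, -1.5, -3.1]
opening: 0.0558
t 12.73 at [0.5852 0.3872 0.1547] [-1.799e+02  1.000e-01  7.760e+01] F [-0.15 -1.52 -3.08] open 0.0558
[0.005,0.003,0.474],[0,0,0.0002]
--
```

View pics/t2.png

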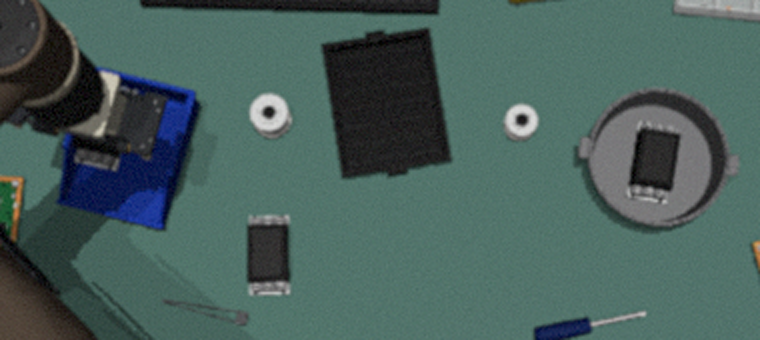

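The crop shows the empty case lying flat in the tub at (655,160). The gripper with module 2 is over the bin at about (115,120), held high. I'll lower it in steps, watching the force.

```bash
H="python3 -m handwheel"
$H '[[[0,0,0.12],[0,0,0]],[[0,0,0.24],[0,0,0]],[[0,0,0.34],[0,0,0]],[[0,0,0.42],[0,0,0]],[[0,0,0.48],[0,0,0]]]'
$H '[[[0,0,0.02],[0,0,0]],[[0,0,0.04],[0,0,0]],[[0,0,0.06],[0,0,0]],[[0,0,0.08],[0,0,0]],[[0,0,0.1],[0,0,0]]]'
$H '[[[0,0,0],[0,0,0]],[[0,0,0],[0,0,0]],[[0,0,0],[0,0,0]]]'
```

```text
clock: 13.2
tool_pos: [0.585, 0.3863, 0.0582]
orientation: [-179.9, 0.1, 77.5]
force: [0.0, 0.7, -2.8]
opening: 0.0558
clock: 13.62
tool_pos: [0.5861, 0.388, 0.0403]
orientation: [179.9, -0.1, 77.6]
force: [-0.2, 0.3, -2.8]
opening: 0.0559
clock: 13.87
tool_pos: [0.5858, 0.3878, 0.0399]
orientation: [180.0, -0.0, 77.6]
force: [0.1, 0.7, -3.3]
opening: 0.0559
```

```bash
H="python3 -m handwheel"
$H '[[[0,0,0.01],[0,0,0]],[[0,0,0.02],[0,0,0]],[[0,0,0.03],[0,0,0]],[[0,0,0.04],[0,0,0]],[[0,0,0.045],[0,0,0]]]'
$H '[[[0,0,0.005],[0,0,0]],[[0,0,0.01],[0,0,0]],[[0,0,0.01],[0,0,0]],[[0,0,0.01],[0,0,0]]]'|grep -E "pos|force"
$H '[[[0,0,0],[0,0,0]]]'|grep -E "force"
```

```text
clock: 14.28
tool_pos: [0.5855, 0.3875, 0.0301]
orientation: [-180.0, 0.0, 77.6]
force: [-0.2, -0.2, -3.2]
opening: 0.056
tool_pos: [0.5856, 0.3876, 0.029]
force: [-2.5, -1.8, 2.1]
force: [-3.4, -1.1, 3.2]
```

Contact at the expected height (0.029). Release, and go to module 1.

```bash
H="python3 -m handwheel"
$H '[[[0,0,0],[0,0,0]],[[0,0,0],[0,0,0]],[[0,0,0],[0,0,0]],[[0,0,0],[0,0,0]],[[0,0,0],[0,0,0]]]' -0.7
$H '[[[0,0,-0.05],[0,0,0]],[[0,0,-0.15],[0,0,0]],[[0,0,-0.35],[0,0,0]],[[0,0,-0.55],[0,0,0]],[[0,0,-0.65],[0,0,0]]]'
python3 go.py .4318 .172 .16 92.8
```

```text
clock: 15.12
tool_pos: [0.5858, 0.3878, 0.0285]
orientation: [180.0, -0.0, 77.6]
force: [-0.3, 0.4, -0.3]
opening: 0.0742
clock: 15.53
tool_pos: [0.5874, 0.3888, 0.1649]
orientation: [179.7, -0.3, 77.6]
force: [0.9, 1.3, 0.5]
opening: 0.0745
t 15.53 at [0.5874 0.3888 0.1649] [179.7  -0.3  77.6] F [0.88 1.32 0.54] open 0.0745
[-0.613,-0.264,0.012],[0,0,-0.0211]
[-0.573,-0.342,0.012],[0,0,-0.0211]
--
```

```bash
H="python3 -m handwheel"
$H '[[[-0.12,-0.05,0],[0,0,-0.004]],[[-0.25,-0.1,0],[0,0,-0.008]],[[-0.4,-0.16,0],[0,0,-0.012]],[[-0.5,-0.21,0],[0,0,-0.017]],[[-0.61,-0.26,0],[0,0,-0.021]]]' -1
$H '[[[-0.12,-0.07,0],[0,0,-0.004]],[[-0.25,-0.14,0],[0,0,-0.008]],[[-0.4,-0.22,0],[0,0,-0.012]],[[-0.5,-0.29,0],[0,0,-0.017]],[[-0.57,-0.34,0],[0,0,-0.021]]]'
$H '[[[0,0,0],[0,0,0]],[[0,0,0],[0,0,0]],[[0,0,0],[0,0,0]]]'
python3 go.py .4318 .172 .026 92.8
```

```text
clock: 15.95
tool_pos: [0.5079, 0.2787, 0.1596]
orientation: [180.0, -0.0, 85.2]
force: [0.6, 0.0, -0.2]
opening: 0.0876
clock: 16.37
tool_pos: [0.4297, 0.17, 0.1593]
orientation: [180.0, -0.0, 92.7]
force: [-0.4, 0.4, 0.2]
opening: 0.0877
clock: 16.62
tool_pos: [0.4318, 0.1725, 0.1595]
orientation: [179.9, -0.1, 92.7]
force: [-0.0, 0.1, 0.1]
opening: 0.0876
t 16.62 at [0.4318 0.1725 0.1595] [ 1.799e+02 -1.000e-01  9.270e+01] F [-0.02  0.07  0.09] open 0.0876
[-0.002,-0.000,0.667],[0,0,-0.0003]
--
```

```bash
H="python3 -m handwheel"
$H '[[[0,0,0.15],[0,0,0]],[[0,0,0.3],[0,0,0]],[[0,0,0.45],[0,0,0]],[[0,0,0.58],[0,0,0]],[[0,0,0.665],[0,0,0]]]'
$H '[[[0,0,0],[0,0,0]],[[0,0,0],[0,0,0]],[[0,0,0],[0,0,0]]]'
$H '[[[0,0,0],[0,0,0]],[[0,0,0],[0,0,0]],[[0,0,0],[0,0,0]],[[0,0,0],[0,0,0]],[[0,0,0],[0,0,0]]]' 1
$H '[[[0,0,0],[0,0,0]],[[0,0,0],[0,0,0]],[[0,0,0],[0,0,0]],[[0,0,0],[0,0,0]],[[0,0,0],[0,0,0]]]'
$H '[[[0,0,-0.1],[0,0,0]],[[0,0,-0.25],[0,0,0]],[[0,0,-0.4],[0,0,0]],[[0,0,-0.55],[0,0,0]],[[0,0,-0.65],[0,0,0]]]'
for i in 1 2 ; do $H '[[[0,0,0],[0,0,0]],[[0,0,0],[0,0,0]],[[0,0,0],[0,0,0]]]'; done
for i in 1 2 3; do $H '[[[0,0,0],[0,0,0]]]'|grep force; done
python3 go.py .6568 .0115 .155 100.4 .6568 .0115 .06 100.4
```

```text
clock: 17.03
tool_pos: [0.4309, 0.172, 0.0232]
orientation: [-179.9, 0.1, 92.7]
force: [-0.7, 0.5, 0.5]
opening: 0.0874
clock: 17.28
tool_pos: [0.432, 0.1728, 0.0263]
orientation: [180.0, -0.0, 92.7]
force: [0.5, -0.5, 0.0]
opening: 0.0875
clock: 17.7
tool_pos: [0.4314, 0.1723, 0.0261]
orientation: [179.9, -0.1, 92.7]
force: [-1.8, 5.5, 1.6]
opening: 0.0598
clock: 18.12
tool_pos: [0.4317, 0.1727, 0.0261]
orientation: [179.9, -0.1, 92.7]
force: [-1.5, 3.3, 4.9]
opening: 0.0556
clock: 18.53
tool_pos: [0.4305, 0.1712, 0.1571]
orientation: [-180.0, 0.0, 92.7]
force: [0.9, 0.6, -6.8]
opening: 0.0556
clock: 18.78
tool_pos: [0.4296, 0.1708, 0.1536]
orientation: [-179.8, 0.1, 92.6]
force: [-0.4, -0.6, -7.0]
opening: 0.0559
clock: 19.03
tool_pos: [0.4306, 0.1714, 0.1543]
orientation: [-179.9, 0.1, 92.7]
force: [1.0, 0.7, -5.6]
opening: 0.0559
force: [0.5, 1.4, -6.9]
force: [-0.5, 0.3, -6.5]
force: [-0.3, 0.0, -6.7]
t 19.28 at [0.4311 0.1719 0.1553] [-180.     0.    92.7] F [-0.34  0.02 -6.72] open 0.0559
[-0.427,0.545,0.001],[0,0,-0.0107]
[-0.463,0.515,0.001],[0,0,-0.0107]
--
[0.000,-0.000,0.475],[0,0,-0.0000]
--
```

About -6.6 N, the filled one: tray.

```bash
H="python3 -m handwheel"
$H '[[[-0.07,0.09,0],[0,0,-0.002]],[[-0.16,0.2,0],[0,0,-0.004]],[[-0.25,0.32,0],[0,0,-0.006]],[[-0.34,0.43,0],[0,0,-0.008]],[[-0.43,0.545,0],[0,0,-0.0107]]]'
$H '[[[-0.1,0.11,0],[0,0,-0.002]],[[-0.2,0.22,0],[0,0,-0.004]],[[-0.3,0.33,0],[0,0,-0.006]],[[-0.39,0.43,0],[0,0,-0.008]],[[-0.46,0.515,0],[0,0,-0.0107]]]'
$H '[[[0,0,0],[0,0,0]],[[0,0,0],[0,0,0]],[[0,0,0],[0,0,0]]]'
$H '[[[0,0,0.12],[0,0,0]],[[0,0,0.24],[0,0,0]],[[0,0,0.34],[0,0,0]],[[0,0,0.42],[0,0,0]],[[0,0,0.48],[0,0,0]]]'
$H '[[[0,0,0],[0,0,0]],[[0,0,0],[0,0,0]],[[0,0,0],[0,0,0]]]'
python3 go.py .6568 .0115 .031 100.4
```

```text
clock: 19.7
tool_pos: [0.545, 0.0903, 0.1555]
orientation: [-180.0, -0.0, 96.6]
force: [0.0, 1.1, -6.4]
opening: 0.0557
clock: 20.12
tool_pos: [0.6582, 0.0099, 0.1549]
orientation: [-180.0, 0.0, 100.4]
force: [-1.1, 0.4, -6.6]
opening: 0.0561
clock: 20.37
tool_pos: [0.6562, 0.0113, 0.1547]
orientation: [-179.9, -0.0, 100.3]
force: [-0.3, 0.7, -6.6]
opening: 0.056
clock: 20.78
tool_pos: [0.6555, 0.0121, 0.0581]
orientation: [-179.9, -0.0, 100.4]
force: [0.7, 0.1, -6.8]
opening: 0.056
clock: 21.03
tool_pos: [0.6577, 0.0119, 0.0609]
orientation: [179.9, 0.0, 100.4]
force: [0.5, 0.6, -7.1]
opening: 0.0557
t 21.03 at [0.6577 0.0119 0.0609] [179.9   0.  100.4] F [ 0.5   0.65 -7.13] open 0.0557
[-0.001,-0.005,0.150],[0,0,0.0001]
--
```

```bash
H="python3 -m handwheel"
$H '[[[0,0,0.03],[0,0,0]],[[0,0,0.06],[0,0,0]],[[0,0,0.09],[0,0,0]],[[0,0,0.115],[0,0,0]],[[0,0,0.13],[0,0,0]]]'
$H '[[[0,0,0.005],[0,0,0]],[[0,0,0.01],[0,0,0]],[[0,0,0.015],[0,0,0]],[[0,0,0.015],[0,0,0]]]'
$H '[[[0,0,0.005],[0,0,0]],[[0,0,0.01],[0,0,0]],[[0,0,0.01],[0,0,0]],[[0,0,0.01],[0,0,0]]]'|grep -E "pos|force"
$H '[[[0,0,0],[0,0,0]]]'|grep -E "force"
```

```text
clock: 21.45
tool_pos: [0.6563, 0.0113, 0.0325]
orientation: [-179.9, 0.0, 100.4]
force: [-1.1, 0.1, -6.2]
opening: 0.0561
clock: 21.78
tool_pos: [0.6569, 0.0115, 0.0305]
orientation: [180.0, 0.0, 100.4]
force: [-0.6, -1.1, -6.9]
opening: 0.0561
tool_pos: [0.6571, 0.0115, 0.0292]
force: [-2.1, 0.2, -0.8]
force: [-1.7, 0.7, 0.8]
```

Contact. Release, retreat up and aside, then check.

```bash
H="python3 -m handwheel"
$H '[[[0,0,0],[0,0,0]],[[0,0,0],[0,0,0]],[[0,0,0],[0,0,0]],[[0,0,0],[0,0,0]],[[0,0,0],[0,0,0]]]' -0.7
$H '[[[0,0,-0.05],[0,0,0]],[[0,0,-0.15],[0,0,0]],[[0,0,-0.35],[0,0,0]],[[0,0,-0.55],[0,0,0]],[[0,0,-0.75],[0,0,0]]]'
$H '[[[0,-0.2,-0.1],[0,0,0]],[[0,-0.4,-0.1],[0,0,0]],[[0,-0.6,-0.1],[0,0,0]],[[0,-0.8,-0.1],[0,0,0]],[[0,-0.95,-0.1],[0,0,0]]]'
$H '[[[-0.2,0,0],[0,0,0]],[[-0.4,0,0],[0,0,0]],[[-0.6,0,0],[0,0,0]],[[-0.7,0,0],[0,0,0]],[[-0.7,0,0],[0,0,0]]]'
python3 - <<'E'
from plant import *
import cv2,numpy as np
from h import *
s=snapshot("top");cv2.imwrite("pics/t3.png",cv2.resize(s["color"][140:330,90:590,::-1],(800,304),interpolation=2))
for n,(c,y) in {"bin":((.586,.388),0),"tray":((.657,.0115),0),"tub":((.58,-.371),0)}.items():
    P=cloud(s,np.ones((480,640),bool));P=P[(np.hypot(P[:,0]-c[0],P[:,1]-c[1])<.02)];A=np.c_[P[:,:2]-c,np.ones(len(P))]
    print(n,"top height",np.median(P[:,2]).round(4),"slopes",np.linalg.lstsq(A,P[:,2],rcond=None)[0].round(3))
s=snapshot("side");cv2.imwrite("pics/s3.png",s["color"][:,:,::-1])
E
```

```text
clock: 22.62
tool_pos: [0.6571, 0.0115, 0.0288]
orientation: [180.0, 0.0, 100.4]
force: [-0.0, -0.4, 0.2]
opening: 0.0739
clock: 23.03
tool_pos: [0.6565, 0.0113, 0.1809]
orientation: [-180.0, 0.0, 100.4]
force: [0.4, -0.3, -0.3]
opening: 0.0746
clock: 23.45
tool_pos: [0.467, -0.0236, 0.1992]
orientation: [180.0, -0.0, 100.4]
force: [0.9, 0.9, -0.2]
opening: 0.0748
clock: 23.87
tool_pos: [0.4956, -0.1636, 0.1993]
orientation: [180.0, 0.0, 100.2]
force: [1.7, 0.7, 0.5]
opening: 0.0746
bin top height 0.0408 slopes [-0.023 -0.039  0.041]
tray top height 0.0409 slopes [-0.145 -0.045  0.043]
tub top height 0.0418 slopes [ 0.001 -0.052  0.042]
```

View pics/t3.png

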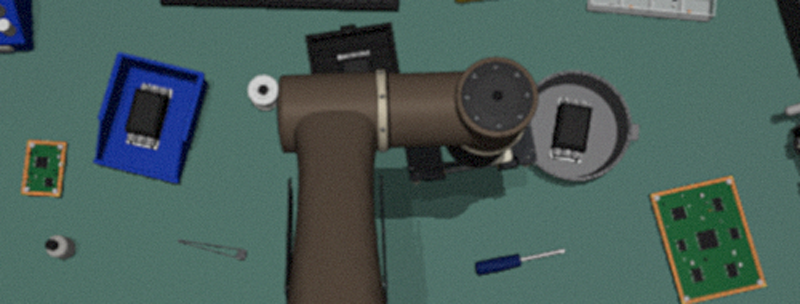

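View pics/s3.png

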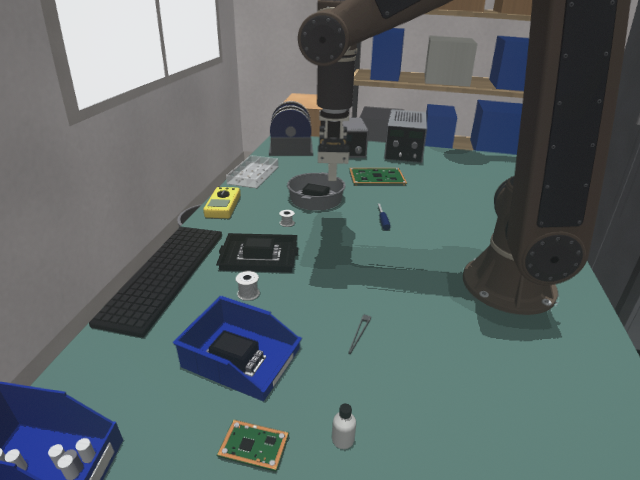

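The views show a module flat, terminals up, in each of the bin (150,113 in the top crop), the tub (572,127) and the tray (258,248 in the side view). Top heights are about 41 mm, which is the 3 mm floor plus 38 mm. The bystanders haven't moved.

```bash
python3 -m handwheel '[[[0,0,0],[0,0,0]],[[0,0,0],[0,0,0]],[[0,0,0],[0,0,0]]]'; python3 -c "
from plant import *
print(close_job())"
```

```text
clock: 24.22
tool_pos: [0.4952, -0.1597, 0.1989]
orientation: [180.0, 0.0, 100.5]
force: [0.2, 0.0, -0.4]
opening: 0.0745
the job is handed in; nothing more can be done
None
```

I lifted and weighed all three modules, put each in its container, and handed the job in at about 24 s.

| Module picked up from | Force when lifted | Kind | Placed in |
|---|---|---|---|
| right (y ≈ -0.17) | about 1.1 N | empty case | tub |
| middle (y ≈ 0) | about 3.2 N | no resin | bin |
| left (y ≈ +0.17) | about 6.6 N | filled | tray |

I lowered each one in small steps until it touched the floor, with no more than about 3 N upward on the gripper at touchdown, and released it there.

**Last checks:** Module tops measured 41–42 mm, against the expected 41 mm (3 mm floor plus 38 mm case). The final pictures show all three flat with terminals up. The bystanders look unmoved by eye, though I did not measure their positions. The gripper ended clear of everything, at about 0.2 m height.

**One check was weak:** The arm partly hid the tray from the top camera. The slope fit there read -0.145, so I don't trust it and relied on the side view and the contact height to judge that module flat.

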